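Nut bin off the rack, nuts tipped into the pouring corner

TASK

Lift the bin with the two hex nuts up and off the rack's top edge, then tip it with its pouring beak lowest until both nuts have slid together into the corner below the beak, so that I can pick them out with gloves on. Do not lose a nut, and leave the other two bins hanging. Finish while still holding the bin in the air, front and left side clearly tipped down, clear of the rack and the table, with the nuts at rest in that corner.

Things in the scene. Friction and masses are not known exactly. Their poses are not given: they have to be found in the camera images.
- rack: Fixed rack: grey upright sheet panel 400 mm wide (y), 5 mm thick, top edge 155 mm above the table, dark steel uprights and feet at both ends. Origin on the table under the middle of the panel's front face; -x is its front (roughly towards the robot), z up. Three like bins hang side by side on the top edge, in front of the panel, about 125 mm apart, in any order.
- nut_bin: The bin with two loose hex nuts: grey plastic, open top, 120 mm long (x), 66 mm wide outside (y, flat parallel sides), 50 mm high, walls and floor 3 mm, 0.13 to 0.23 kg. Origin: centre of its underside, hanging 105 mm above the table, nose down by about 2 degrees. z out of the mouth, -x its front (away from the rack), +y its left side. Can be gripped across the sides at mid-length.
- bin_lip (a point): Middle of the underside of the nut bin's rear lip (bin frame x = +63.5, y = 0, z = +50 mm), which rests on the panel's top edge. The lip is 50 mm wide; its slot is 7 mm (2 mm play round the panel), its rear flange reaches 15 mm below the edge: lift straight up by 20 mm or more, then away to the front.
- beak_tip (a point): Tip of the nut bin's pouring beak, outside its front left corner (bin frame x = -71, y = +44, z = +49 mm). There both walls are cut down to 32 mm height over 18 mm and the beak slants outward.
- pour_corner (a point): The point on the nut bin's inside floor in the corner below the beak (bin frame x = -57, y = +30, z = +3 mm).
- nut_1: One of two equal hex nuts loose in the nut bin, 19 mm across flats, 22 across corners, 10 thick, with a round bore, 17 g. Origin: centre of its lower face. Starts in the bin's rear or middle. Lightly oiled, friction 0.2 to 0.3: slides on the bin's floor from 12 to 17 degrees of slope, and along a wall it leans on only from 30 to 40 degrees of slope towards the corner; tipping the front down first and the left side after needs less.
- nut_2: One of two equal hex nuts loose in the nut bin, 19 mm across flats, 22 across corners, 10 thick, with a round bore, 17 g. Origin: centre of its lower face. Starts in the bin's rear or middle. Lightly oiled, friction 0.2 to 0.3: slides on the bin's floor from 12 to 17 degrees of slope, and along a wall it leans on only from 30 to 40 degrees of slope towards the corner; tipping the front down first and the left side after needs less.
- bolt_bin: A second, equal bin (same size, frame and lip) with two bolts in it, hanging on the rack: leave it.
- cup_bin: A third, equal bin with three small gas cups standing in it, hanging on the rack: leave it.

How it is judged:
By the outcome, as a careful person would: the job done as asked, in the order asked, and still so for the second after the job is handed in, while the arm keeps its last pose, push and grip.
It also fails if it takes over 38 s, if anything falls off the work surface, if the arm or the gripper's body presses on something with over 40 N, if the wrist force passes 120 N, or if a joint passes its speed limit or range.

ROBOT

A 7-joint arm with a two-finger parallel gripper is mounted at the origin on a cart in front of the work surface, level with it; the furniture and walls round the work are solid. World frame = base frame: x ahead of the robot, y to its left, z up, the work surface at z = 0. Lengths are in m, angles in degrees, forces in N, time in s.
With the tool pointing down it reaches from about 0.4 to 0.85 m from the base axis. Payload 4.5 kg.
Tool frame: the origin (TCP) lies on the centre line of the jaws, within the pads' length; the fingertips stand 14 mm ahead of it and the grasp point (between the pads) lies 5 mm behind it; z points along the fingers, x is the direction in which the jaws open and shut, and the axes are right-handed (so a half turn about z gives the same grasp; the last joint's range is limited). The gripper opens to 85 mm and grips with 20 to 120 N. Pads are 22 mm wide; open, the fingers measure 114 mm over their backs; the gripper's body (76 mm by 85 mm) begins 54 mm behind the grasp point. The pads swing forward as they close: fully open they stand 13 mm farther back than shut.
Start: joints at [-72.147, 39.483, -11.15, 89.685, 9.013, 51.709, -12.324], TCP at [0.171, 0.601, 0.245] pointing down, gripper open.
Joint ranges: [-172.22, 172.22], [-26.19, 119.32], [-84.43, 86.54], [7.71, 146.69], [-57.33, 237.33], [2.42, 119.75], [-152.13, 152.13]. Speed limits (degrees/s): [147.25, 147.25, 180, 180, 180, 180, 180].

INTERFACE

Orientations are given as [roll, pitch, yaw] about the fixed x, y, z axes, in that order (R = Rz(yaw) Ry(pitch) Rx(roll)).
In Python, from station import * gives the robot as it stands.
- The arm moves only by the tool arm_command, never from a script. Its argument "targets" is a list of rows, each a list of 2 entries, a list of its own where there are three numbers: the shift along the world's x, y, z in cm, then the turn, a rotation vector about the world's x, y, z in rad. In form: [[[tx, ty, tz], [rx, ry, rz]], ...]. A call has 1 to 12 rows; each row is the pose to reach, as a shift and turn from the pose measured when the call began; what a row does not reach only later rows make up. A row lasts 1/10 s, in which the tool goes at most 50 mm and 8.59 degrees, less where a joint would pass 70% of its speed; a pose out of reach is approached as far as the arm can. A call with a gripper value outside its range is refused whole. "grip" is the closure in counts, from 0 (fully open) to 255 (shut), set as the call begins (left out, the last holds). The fingers move at their own pace and stop on an object; "newtons" is the grip in N (left out, the last holds). Time passes only in rows, so rows that repeat a pose let the fingers close. It gives the time, the measured TCP pose, the force and the opening at its end, in the units of the state.
- state(): the state, without advancing time (a new reading comes with each control period).
- get_image(name): name is "scene" or "top"; returns (picture, depth): 420x560x3 uint8, red, green, blue; 420x560 float32, m along the optical axis (not along the pixel's ray), 0 where there is no reading.
- calibration(name): a dict with "fx", "fy", "cx", "cy" (pixels), "k1" (the pictures are not rectified: a ray, as slopes to the right and down, at radius r is drawn at 1 + k1 r^2 times it, then the intrinsics apply), "cam_to_world" (4x4, takes a point from camera to world coordinates). Camera axes: x right, y down, z forward; pixel columns grow to the right and rows downward; lengths in m; the calibration is good to about 2 mm. A picture is of the moment at which its call begins. calibration takes no time and is no camera call.
- hand_in(): hands the job in, once; it reports no verdict.
Trained networks look in the newest picture that a camera, given by its name, has taken for a name from the list of things; names that differ only in an ending like _2 or _b are one class to them, and where a whole thing is asked for, a point or a joint stands for the part that bears it (a point fixed in the world has none). Each returns a list of dicts, best first, with "p" (0 to 1); they miss things now and then, are a little off and sometimes report something else, mostly with a low value. They report only what shows in the picture. A call takes as long as a camera call.
- look_for(camera, label): "at" ([column, row] in pixels, amid what is visible of it).
The state is a dict: "time_s": time; "qpos": joint angles; "joint_vel": joint speeds; "effort": joint torques, N m; "ee_pos": TCP position; "orientation": TCP orientation; "wrist_force": force on the tool from outside, world axes, zero at the start; "ft_torque": the same for the moment, N m; "opening": finger opening in m.
Only numpy, scipy, OpenCV 4.12 (cv2) and the standard library are available. Lean on these libraries where they do the work, as an engineer would, in place of code of your own. Each camera call takes 0.05 s, during which the arm holds its last target.

## Working session

There is one attempt and no reset: what is moved stays moved. The work goes in short steps, Python scripts to look and compute and a tool call to move; the robot and the scene stay as the last step left them, time stands still between calls to the robot, and variables do not carry over. Pictures are saved under pics/ and viewed, and the job is handed in when it is done.

Besides the shell and the picture viewer there is one more tool, called after "Emit:" by a JSON object that holds its "method" and its "body", one argument or row to a line. arm_command: Moves the arm, as the interface text tells. Its arguments: {"type":"object","properties":{"targets":{"type":"array"},"grip":{"type":"number"},"newtons":{"type":"number"}},"required":["targets"]}

```bash
ls; mkdir -p pics
python3 - <<'E'
from station import *
import cv2, numpy as np
print(state())
for n in ["scene","top"]:
    im,d=get_image(n); cv2.imwrite(f"pics/{n}0.png",im[:,:,::-1]); np.save(f"pics/{n}0.npy",d)
    c=calibration(n); print(n,c)
    for l in ["nut_bin","nut_1","bolt_bin","cup_bin","beak_tip","bin_lip","rack"]:
        if n=="top" or l in("nut_bin","nut_1"): print(l,look_for(n,l)[:4])
E
```

```text
pics
{'time_s': 0.0, 'qpos': array([-72.145482  ,  39.53156244, -11.14491401,  89.74569619,
         9.01307516,  51.7085271 , -12.32523203]), 'joint_vel': array([-0.00058974,  0.0375237 , -0.07652285,  0.00947022, -0.03860377,
        0.1076503 ,  0.10086503]), 'effort': array([-2.13872145e-04, -5.39602983e+01, -1.26639370e+00, -1.58536738e+01,
        9.24004504e-03,  9.39770427e-03, -3.27947163e-07]), 'ee_pos': array([0.17128973, 0.60042282, 0.24449787]), 'orientation': array([1.79992070e+02, 1.03555702e-01, 7.40864389e+01]), 'wrist_force': array([-0.70507096, -0.28231156, -0.25447087]), 'ft_torque': array([ 0.04400684,  0.04838139, -0.06464282]), 'opening': 0.0853876086140418}
scene {'fx': 435.73292279838955, 'fy': 435.73292279838955, 'cx': 275.8395628234536, 'cy': 206.16465488180248, 'k1': -0.030899504917078165, 'cam_to_world': array([[-0.87030102, -0.35720789,  0.33908503,  0.26501333],
       [-0.49245036,  0.64270229, -0.58687853,  0.68116743],
       [-0.00829308, -0.67774353, -0.73525161,  0.85732642],
       [ 0.        ,  0.        ,  0.        ,  1.        ]])}
nut_bin [
[... 178 characters left out ...]
fy': 443.0944191789801, 'cx': 280.3780699014007, 'cy': 207.7634068512231, 'k1': -0.01416754751134246, 'cam_to_world': array([[-0.01973558, -0.99888854,  0.04280422,  0.56584734],
       [-0.99969646,  0.02034685,  0.01389244,  0.10265861],
       [-0.01474793, -0.04251706, -0.99898689,  1.10826473],
       [ 0.        ,  0.        ,  0.        ,  1.        ]])}
nut_bin [{'at': [267.8, 223.1], 'p': 0.87}]
nut_1 [{'at': [275.5, 228.1], 'p': 0.6}, {'at': [327.9, 214.6], 'p': 0.4}]
bolt_bin [{'at': [325.5, 214.1], 'p': 0.7}]
cup_bin [{'at': [384.1, 208.4], 'p': 0.95}]
beak_tip [{'at': [269.3, 221.7], 'p': 0.91}]
bin_lip [{'at': [272.6, 220.7], 'p': 0.75}]
rack [{'at': [292.1, 187.1], 'p': 0.65}]
```

View pics/scene0.png

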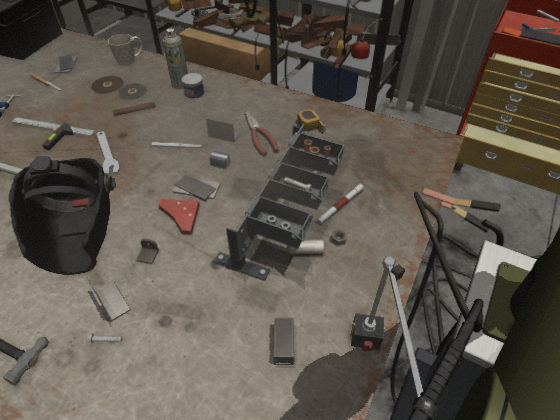

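View pics/top0.png

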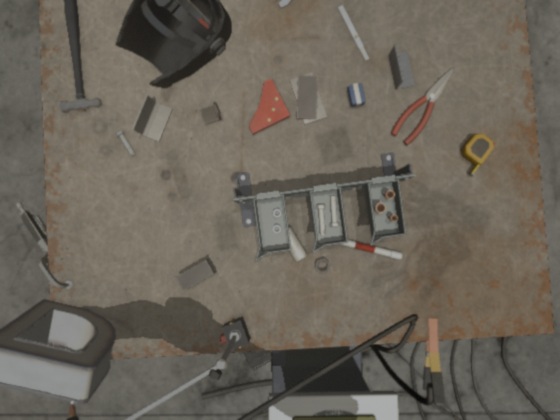

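Run:
```python
import cv2
im=cv2.imread("pics/top0.png"); cv2.imwrite("pics/topc.png",cv2.resize(im[160:280,220:420],None,fx=4,fy=4,interpolation=cv2.INTER_CUBIC))
im=cv2.imread("pics/scene0.png"); cv2.imwrite("pics/scenec.png",cv2.resize(im[130:280,180:380],None,fx=4,fy=4,interpolation=cv2.INTER_CUBIC))
```

```text
(no output)
```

View pics/topc.png

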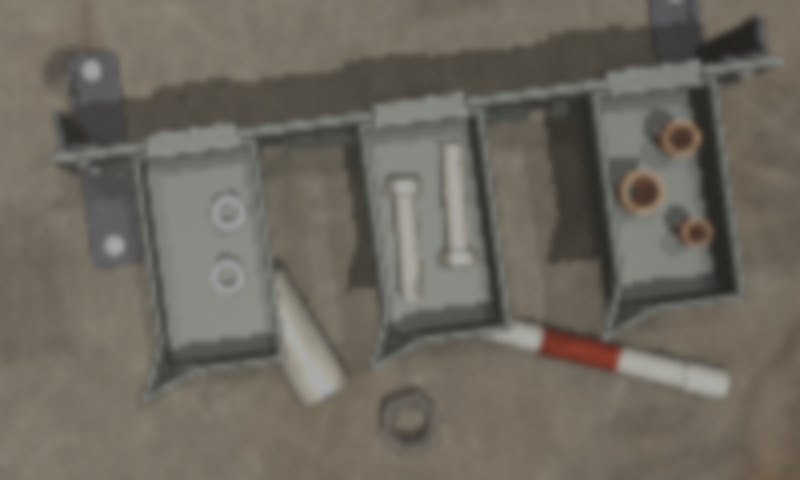

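View pics/scenec.png

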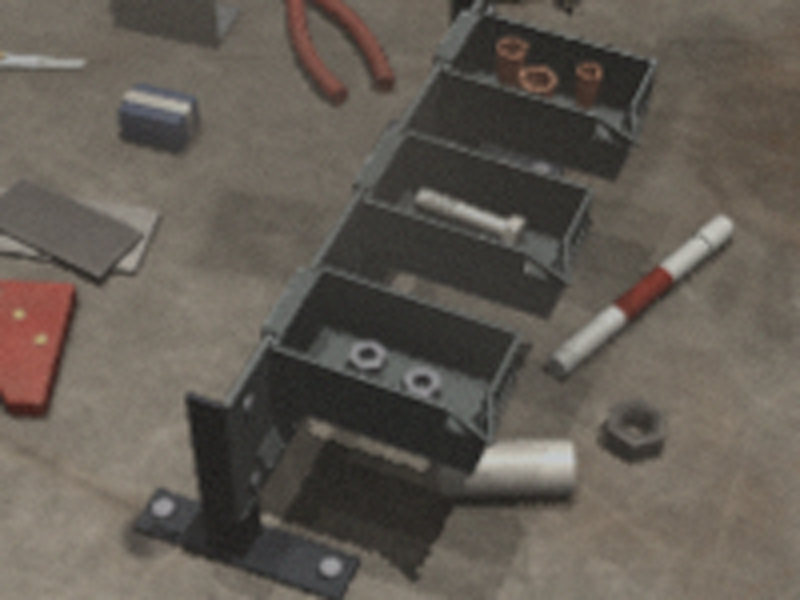

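The nut bin is the leftmost bin in the top view: rim about columns 255–290, rows 197–250, with the beak at bottom left (257, 259) and the nuts at (277, 213) and (277, 229). The bolt bin is in the middle and the cup bin on the right. Next I'll measure the bin pose.

```bash
cat > h.py <<'E'
import numpy as np, cv2
from station import *
def ray(n,px):
    c=calibration(n); K=np.array([[c['fx'],0,c['cx']],[0,c['fy'],c['cy']],[0,0,1]])
    u=cv2.undistortPoints(np.array(px,float).reshape(-1,1,2),K,np.array([c['k1'],0,0,0.]))[:,0]
    return np.c_[u,np.ones(len(u))], c['cam_to_world']
def atz(n,px,z):
    r,T=ray(n,px); d=r@T[:3,:3].T; o=T[:3,3]; return o+d*((z-o[2])/d[:,2])[:,None]
def cloud(n,d):
    h,w=d.shape; g=np.stack(np.meshgrid(np.arange(w),np.arange(h)),-1).reshape(-1,2)
    r,T=ray(n,g); p=(r*d.reshape(-1,1))@T[:3,:3].T+T[:3,3]; return p.reshape(h,w,3)
def proj(n,P):
    c=calibration(n);T=np.linalg.inv(c['cam_to_world']);q=np.atleast_2d(P)@T[:3,:3].T+T[:3,3]
    s=q[:,:2]/q[:,2:]; s=s*(1+c['k1']*(s**2).sum(1))[:,None]
    return s*[c['fx'],c['fy']]+[c['cx'],c['cy']]
E
python3 - <<'E'
from h import *
np.set_printoptions(precision=4,suppress=True)
cr=lambda L:np.array(L)/4.+[220,160]
names=["panL","panR","rimL rear","rimL front","rimR rear","rimR front","beak"]
P=atz("top",cr([(60,157),(775,62),(140,157),(160,365),(257,145),(278,357),(148,397)]),.153)
for n,p in zip(names,P): print(n,p)
v=P[0]-P[1];print("panel dir y ang",np.degrees(np.arctan2(-v[0],v[1])),np.linalg.norm(v))
for a,b in((2,3),(4,5)):
    v=P[a]-P[b];print("bin x ang",np.degrees(np.arctan2(v[1],v[0])),np.linalg.norm(v[:2]))
# scene: rims
cs=lambda L:np.array(L)/4.+[180,130]
P=atz("scene",cs([(275,345),(488,438),(322,270),(525,340),(650,65)]),.153)
print(P)
d=np.load("pics/top0.npy");C=cloud("top",d)
for (c,r) in [(265,215),(262,240),(280,240),(281,200),(268,195),(284,242)]:print(c,r,C[r,c])
m=(C[...,2]>.13)&(C[...,2]<.175)
print(C[m][:,2].mean(),m.sum())
Q=C[m]; print(np.percentile(Q,[1,50,99],axis=0))
vis=np.zeros(d.shape,np.uint8);vis[m]=255
z=np.clip(C[...,2]*1200,0,255).astype(np.uint8)
cv2.imwrite("pics/z.png",cv2.resize(z[160:280,220:420],None,fx=4,fy=4,interpolation=0))
E
```

```text
panL [0.6272 0.2137 0.153 ]
panR [ 0.6706 -0.1732  0.153 ]
rimL rear [0.6263 0.1704 0.153 ]
rimL front [0.5141 0.1616 0.153 ]
rimR rear [0.6315 0.1071 0.153 ]
rimR front [0.5172 0.0981 0.153 ]
beak [0.497  0.1684 0.153 ]
panel dir y ang 6.396725521239458 0.38940384019555696
bin x ang 4.491968578375591 0.11259015368987102
bin x ang 4.493700732068837 0.11469456331490803
[[ 0.6263  0.173   0.153 ]
 [ 0.4971  0.1739  0.153 ]
 [ 0.6329  0.1127  0.153 ]
 [ 0.5103  0.1044  0.153 ]
 [ 0.5442 -0.141   0.153 ]]
265 215 [0.5931 0.1518 0.1052]
262 240 [0.5366 0.1598 0.1015]
280 240 [0.536  0.1189 0.1054]
281 200 [0.6264 0.1148 0.1062]
268 195 [0.6345 0.1419 0.1588]
284 242 [0.5312 0.11   0.1042]
0.15205114569834166 5072
[[ 0.2098 -0.1644  0.1305]
 [ 0.6293  0.1639  0.1525]
 [ 1.0647  0.6926  0.1744]]
```

View pics/z.png

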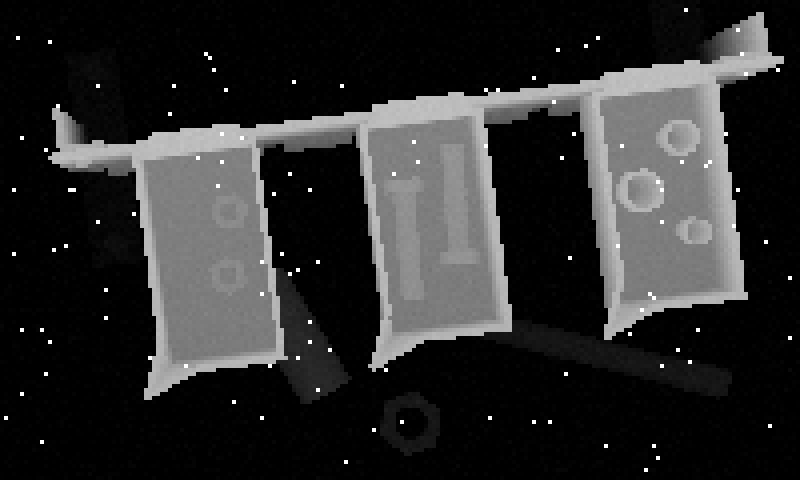

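Run:
```python
from h import *
np.set_printoptions(precision=4,suppress=True)
d=np.load("pics/top0.npy");C=cloud("top",d)
for lab,c0,c1 in (("nutL",250,263),("nutR",280,292),("boltL",308,319),("boltR",338,349)):
    mid=[];
    for r in range(202,244):
        seg=C[r,c0:c1]; k=np.where((seg[:,2]>.142)&(seg[:,2]<.17))[0]
        if len(k): mid.append([seg[k,0].mean(),seg[k,1].mean(),seg[k,2].mean(),len(k)])
    mid=np.array(mid); p=np.polyfit(mid[:,0],mid[:,1],1); res=mid[:,1]-np.polyval(p,mid[:,0]); g=abs(res)<.003
    p=np.polyfit(mid[g,0],mid[g,1],1); pz=np.polyfit(mid[g,0],mid[g,2],1)
    print(lab,"yaw",np.degrees(np.arctan(p[0])),"y@.57",np.polyval(p,.57),"slope",np.degrees(np.arctan(pz[0])),"z@.57",np.polyval(pz,.57),g.sum(),mid[g,3].mean())
# fit reprojection: unknown x,y,yaw with pitch -2
from scipy.optimize import least_squares
from scipy.spatial.transform import Rotation as R
b={'rr':(.060,-.0315,.05),'rl':(.060,.0315,.05),'fr':(-.0585,-.0315,.05),'beak':(-.071,.044,.049)}
cr=lambda L:np.array(L)/4.+[220,160]; cs=lambda L:np.array(L)/4.+[180,130]
obs=[("top",['beak','fr'],cr([(148,397),(278,357)])),("scene",['fr','beak'],cs([(525,340),(488,438)])),]
def pose(v): return R.from_euler('xyz',[0,v[4] ,v[3]],degrees=True),np.array(v[:3])
def f(v):
    Rb,t=pose(v);e=[]
    for n,k,px in obs: e+=list((proj(n,Rb.apply([b[i] for i in k])+t)-px).ravel())
    return np.r_[e,(v[4]+2)*10,(v[2]-.105)*500]
s=least_squares(f,[.57,.135,.105,5,-2]);print(s.x,f(s.x))
for n in ("top","scene"):
    im=cv2.imread(f"pics/{n}0.png");im=cv2.resize(im,None,fx=4,fy=4)
    Rb,t=pose(s.x)
    for z in (.05,0):
        P=proj(n,Rb.apply([(.06,-.033,z),(.06,.033,z),(-.06,.033,z),(-.06,-.033,z)])+t)
        cv2.polylines(im,[np.int32(P*4+2)],True,(0,255,0) if z else (0,0,255),1)
    for k in [(-.071,.044,.049),(.0635,0,.05)]:
        cv2.circle(im,tuple(np.int32(proj(n,Rb.apply(k)+t)[0]*4+2)),4,(255,0,255),-1)
    o=(240,180) if n=="top" else (230,180)
    cv2.imwrite(f"pics/fit_{n}.png",im[o[1]*4:o[1]*4+380,o[0]*4:o[0]*4+400])
```

```text
nutL yaw 6.375197685123172 y@.57 0.16664440105579498 slope 2.1430886732379277 z@.57 0.15210313908306858 42 2.0714285714285716
nutR yaw 6.606480850552574 y@.57 0.1026787183775979 slope 2.6836674946088133 z@.57 0.15255283990436547 42 1.8095238095238095
boltL yaw 5.776842546820039 y@.57 0.043304100093418285 slope 3.0348110181452594 z@.57 0.1525021863953751 42 1.8571428571428572
boltR yaw 6.34456650086668 y@.57 -0.020705124408023967 slope 2.265251332714517 z@.57 0.15061599269624695 40 2.525
[ 0.5728  0.1331  0.1026  4.1925 -2.0061] [-1.4112 -0.1412  0.3839  0.9054 -0.5624 -2.186   0.3889  0.4333 -0.0614
 -1.1971]
```

View pics/fit_top.png

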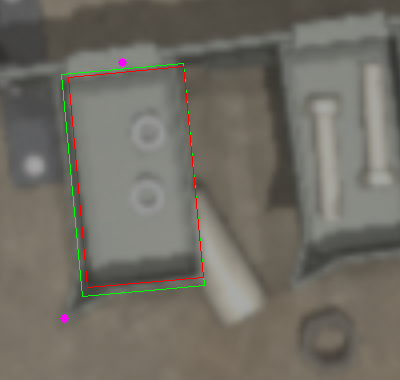

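View pics/fit_scene.png

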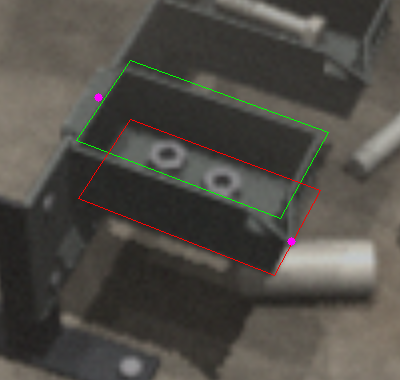

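Run:
```python
from h import *
for n in("top","scene"):
    d=np.load(f"pics/{n}0.npy");C=cloud(n,d);C[d==0]=np.nan
    z=C[...,2]
    v=np.clip(np.nan_to_num(z)*400,0,255).astype(np.uint8)
    cv2.imwrite(f"pics/zz_{n}.png",cv2.applyColorMap(v,cv2.COLORMAP_JET))
    print(n)
    for x in np.arange(-.1,.7,.1):
        print("x%.1f"%x,[ (lambda m: "%.2f"%np.nanpercentile(z[m],97) if m.sum()>5 else "  - ")((C[...,0]>x)&(C[...,0]<x+.1)&(C[...,1]>y)&(C[...,1]<y+.1)) for y in np.arange(-.2,.8,.1)])
```

```text
top
x-0.1 ['-0.66', '  - ', '  - ', '-0.65', '-0.73', '-0.73', '-0.75', '-0.75', '-0.75', '-0.75']
x0.0 ['0.01', '0.02', '0.01', '0.00', '-0.66', '-0.75', '-0.75', '-0.75', '-0.75', '-0.75']
x0.1 ['0.00', '0.00', '0.00', '0.20', '0.20', '  - ', '  - ', '  - ', '  - ', '  - ']
x0.2 ['0.01', '0.12', '0.16', '0.18', '0.28', '0.29', '0.24', '0.26', '0.25', '  - ']
x0.3 ['0.08', '0.09', '0.00', '0.00', '0.28', '0.00', '0.21', '0.25', '0.25', '0.16']
x0.4 ['0.02', '0.00', '0.03', '0.00', '0.04', '0.04', '0.00', '0.00', '0.05', '0.04']
x0.5 ['0.15', '0.15', '0.15', '0.15', '0.01', '0.00', '0.00', '0.00', '0.00', '0.00']
x0.6 ['0.16', '0.16', '0.16', '0.16', '0.14', '0.00', '0.00', '0.00', '0.00', '0.00']
scene
x-0.1 ['  - ', '  - ', '  - ', '  - ', '  - ', '  - ', '  - ', '  - ', '  - ', '  - ']
x0.0 ['0.01', '0.16', '0.15', '0.01', '  - ', '  - ', '  - ', '  - ', '  - ', '  - ']
x0.1 ['0.00', '0.01', '0.01', '0.20', '0.31', '0.31', '0.31', '0.66', '  - ', '  - ']
x0.2 ['0.01', '0.11', '0.15', '0.18', '0.28', '0.29', '0.67', '0.66', '  - ', '  - ']
x0.3 ['0.07', '0.05', '0.00', '0.00', '0.28', '0.00', '0.00', '  - ', '  - ', '  - ']
x0.4 ['0.02', '0.00', '0.03', '0.00', '0.04', '0.04', '0.00', '0.00', '  - ', '  - ']
x0.5 ['0.15', '0.15', '0.15', '0.15', '0.01', '0.00', '0.00', '0.00', '  - ', '  - ']
x0.6 ['0.16', '0.16', '0.16', '0.16', '0.14', '0.00', '0.00', '0.00', '0.00', '  - ']
```

View pics/zz_scene.png

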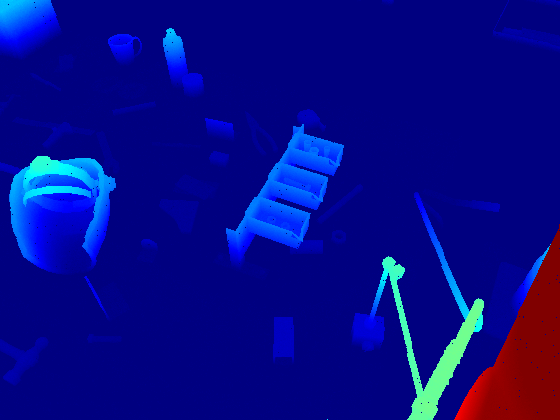

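View pics/zz_top.png

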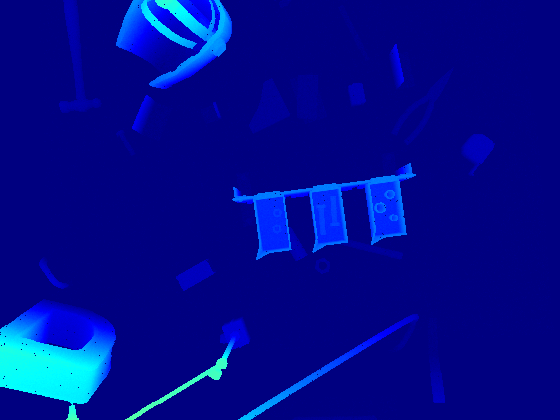

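The bin is at about (0.574, 0.135, 0.105) with a yaw of 6.4°. A stand with a rod reaches up to 0.31 m at x < 0.32 and y of 0.2–0.5, so I'll go up and out before moving across.

Emit:
{"method": "arm_command", "body": {
  "targets": [
    [[1, 0, 3], [0, 0, 0]],
    [[3, 0, 6], [0, 0, 0]],
    [[6, -0.5, 9], [0, 0, 0]],
    [[9, -1, 12], [0, 0, 0]],
    [[12, -2, 14.5], [0, 0, 0]],
    [[15, -4, 15.5], [0, 0, 0.05]],
    [[18, -7, 15.5], [0, 0, 0.1]],
    [[21, -10.5, 15.5], [0, 0, 0.15]],
    [[24, -14, 15.5], [0, 0, 0.2]],
    [[26.5, -18, 15.5], [0, 0, 0.25]],
    [[29, -22, 15.5], [0, 0, 0.3]],
    [[31, -26, 15.5], [0, 0, 0.35]]
  ],
  "grip": 0,
  "newtons": 60
}}

```text
time_s: 1.75
ee_pos: [0.4827, 0.3389, 0.4003]
orientation: [180.0, 0.0, 94.2]
wrist_force: [1.0, 0.8, 0.3]
opening: 0.0853
```

Emit:
{"method": "arm_command", "body": {
  "targets": [
    [[2, -4, -1], [0, 0, 0.02]],
    [[4, -8, -2], [0, 0, 0.038]],
    [[6, -12, -3], [0, 0, 0.038]],
    [[7.5, -16, -5], [0, 0, 0.038]],
    [[8.5, -19, -8], [0, 0, 0.038]],
    [[9.03, -20.4, -11], [0, 0, 0.038]],
    [[9.03, -20.4, -14], [0, 0, 0.038]],
    [[9.03, -20.4, -16], [0, 0, 0.038]],
    [[9.03, -20.4, -17], [0, 0, 0.038]],
    [[9.03, -20.4, -17], [0, 0, 0.038]]
  ]
}}

```text
time_s: 2.75
ee_pos: [0.5724, 0.1348, 0.2292]
orientation: [-179.9, 0.0, 96.4]
wrist_force: [0.7, -0.6, 0.4]
opening: 0.0853
```

Run:
```python
from h import *
s=state();print(s['ee_pos'],s['orientation'],s['qpos'],s['time_s'])
ims=[get_image(n)[0][:,:,::-1] for n in("scene","top")]
a=cv2.resize(ims[0][100:300,150:400],None,fx=3,fy=3);cv2.imwrite("pics/s1.png",a)
b=cv2.resize(ims[1][140:300,200:400],None,fx=3,fy=3);cv2.imwrite("pics/t1.png",b)
```

```text
[0.57236141 0.13478662 0.22921161] [-1.79896555e+02  4.14757222e-02  9.63948258e+01] [ -9.08234502  38.07786636 -14.91593635  97.09359223  12.64162972
  46.5922123   66.69018467] 2.75
```

View pics/s1.png

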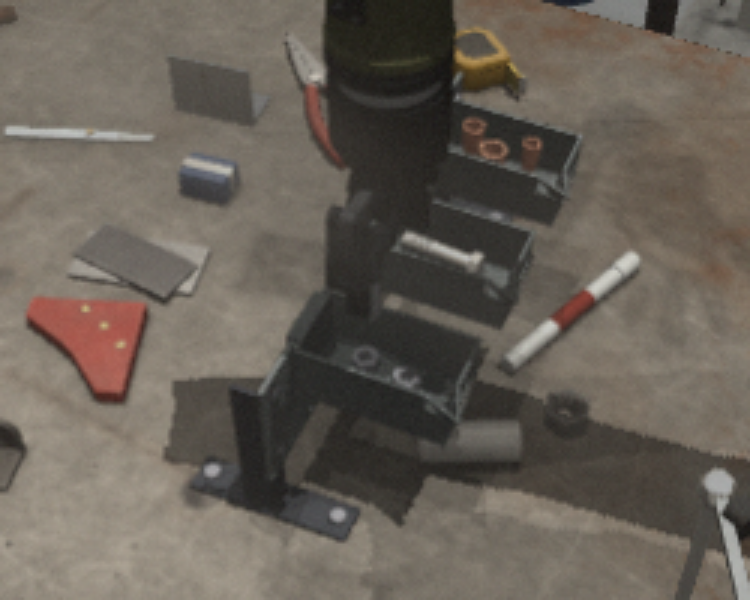

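View pics/t1.png

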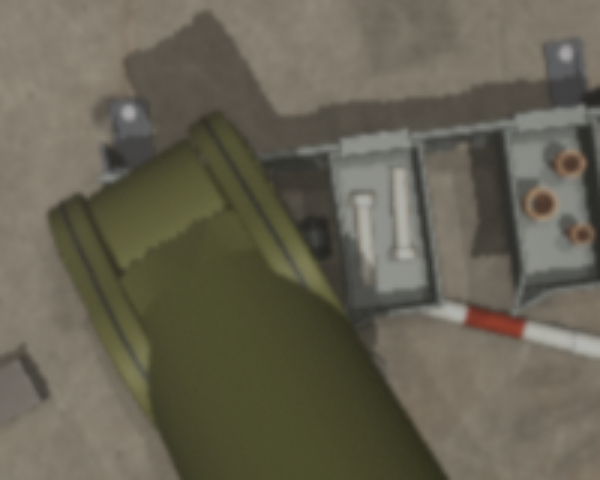

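The hand is centred over the nut bin, and the right finger points into the gap beside the bolt bin. Going down.

Emit:
{"method": "arm_command", "body": {
  "targets": [
    [[0.05, 0, -2], [0, 0, 0]],
    [[0.05, 0, -4], [0, 0, 0]],
    [[0.05, 0, -5.5], [0, 0, 0]],
    [[0.05, 0, -7], [0, 0, 0]],
    [[0.05, 0, -8.5], [0, 0, 0]],
    [[0.05, 0, -9.5], [0, 0, 0]],
    [[0.05, 0, -10.5], [0, 0, 0]],
    [[0.05, 0, -11.1], [0, 0, 0]],
    [[0.05, 0, -11.1], [0, 0, 0]]
  ]
}}

```text
time_s: 3.75
ee_pos: [0.574, 0.1354, 0.1198]
orientation: [179.9, 0.0, 96.4]
wrist_force: [-0.7, 0.1, 0.2]
opening: 0.0851
```

Run:
```python
from h import *
ims=[get_image(n)[0][:,:,::-1] for n in("scene",)]
a=cv2.resize(ims[0][150:300,200:380],None,fx=4,fy=4);cv2.imwrite("pics/s2.png",a)
```

```text
(no output)
```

View pics/s2.png

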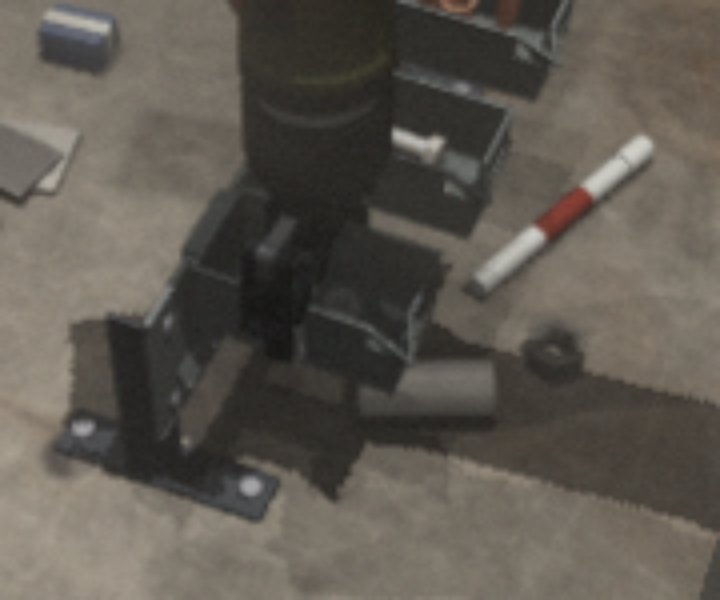

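The finger straddles the left side at mid-length. Closing.

Emit:
{"method": "arm_command", "body": {
  "targets": [
    [[0, 0, 0], [0, 0, 0]],
    [[0, 0, 0], [0, 0, 0]],
    [[0, 0, 0], [0, 0, 0]],
    [[0, 0, 0], [0, 0, 0]],
    [[0, 0, 0], [0, 0, 0]],
    [[0, 0, 0], [0, 0, 0]],
    [[0, 0, 0], [0, 0, 0]],
    [[0, 0, 0], [0, 0, 0]]
  ],
  "grip": 255,
  "newtons": 60
}}

```text
time_s: 4.6
ee_pos: [0.5746, 0.1365, 0.1211]
orientation: [179.8, -0.1, 96.4]
wrist_force: [-1.8, 2.4, 6.4]
opening: 0.0654
```

Emit:
{"method": "arm_command", "body": {
  "targets": [
    [[0, 0, 0.4], [0, 0, 0]],
    [[0, 0, 1.0], [0, 0, 0]],
    [[0, 0, 1.8], [0, 0, 0]],
    [[0, 0, 2.6], [0, 0, 0]],
    [[0, 0, 3.4], [0, 0, 0]],
    [[0, 0, 4.2], [0, 0, 0]],
    [[0, 0, 5], [0, 0, 0]],
    [[0, 0, 5], [0, 0, 0]]
  ]
}}

```text
time_s: 5.4
ee_pos: [0.5754, 0.1367, 0.1725]
orientation: [179.6, -0.1, 96.4]
wrist_force: [0.3, -0.7, -1.8]
opening: 0.0656
```

Run:
```python
from h import *
ims=[get_image(n)[0][:,:,::-1] for n in("scene",)]
a=cv2.resize(ims[0][120:300,180:380],None,fx=3.3,fy=3.3);cv2.imwrite("pics/s3.png",a)
```

```text
(no output)
```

View pics/s3.png

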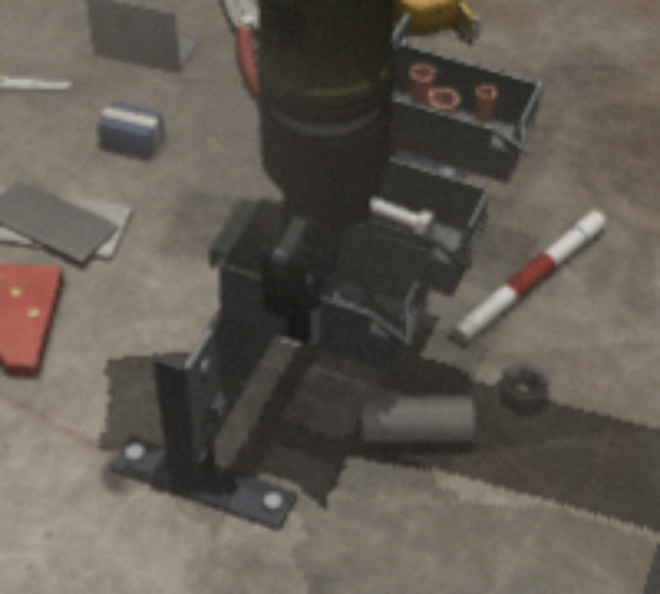

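The bin is lifted and the wrist reads about 2 N, so it hangs free of the edge. The other bins haven't moved. Now a gentle move up and to the front.

Emit:
{"method": "arm_command", "body": {
  "targets": [
    [[0, 0, 0.6], [0, 0, 0]],
    [[-0.3, 0, 1.8], [0, 0, 0]],
    [[-0.9, 0, 3.2], [0, 0, 0]],
    [[-1.8, 0, 4.8], [0, 0, 0]],
    [[-2.7, 0, 6.4], [0, 0, 0]],
    [[-3.7, 0, 8.0], [0, 0, 0]],
    [[-4.7, 0, 9.6], [0, 0, 0]],
    [[-5.6, 0, 11.2], [0, 0, 0]],
    [[-6.3, 0, 12.6], [0, 0, 0]],
    [[-6.7, 0, 13.6], [0, 0, 0]],
    [[-6.9, 0, 14], [0, 0, 0]],
    [[-7, 0, 14], [0, 0, 0]]
  ]
}}

```text
time_s: 6.65
ee_pos: [0.5052, 0.1366, 0.3123]
orientation: [179.6, -0.1, 96.4]
wrist_force: [0.0, 0.2, -2.6]
opening: 0.0656
```

Emit:
{"method": "arm_command", "body": {
  "targets": [
    [[0, 0, 0], [0.004, -0.035, 0]],
    [[0, 0, 0], [0.008, -0.075, 0]],
    [[0, 0, 0], [0.013, -0.12, 0]],
    [[0, 0, 0], [0.018, -0.165, 0]],
    [[0, 0, 0], [0.023, -0.21, 0]],
    [[0, 0, 0], [0.028, -0.255, 0]],
    [[0, 0, 0], [0.033, -0.3, 0]],
    [[0, 0, 0], [0.038, -0.34, 0]],
    [[0, 0, 0], [0.042, -0.38, 0]],
    [[0, 0, 0], [0.045, -0.4, 0]],
    [[0, 0, 0], [0.045, -0.4, 0]],
    [[0, 0, 0], [0.045, -0.4, 0]]
  ]
}}

```text
time_s: 7.85
ee_pos: [0.5051, 0.1367, 0.3118]
orientation: [156.7, -0.1, 96.4]
wrist_force: [-0.5, -0.5, -2.0]
opening: 0.0654
```

Run:
```python
from h import *
s=state();print(s['ee_pos'],s['orientation'],s['qpos'],s['time_s'],s['opening'])
ims=[get_image(n)[0][:,:,::-1] for n in("scene","top")]
a=cv2.resize(ims[0][80:280,200:400],None,fx=3,fy=3);cv2.imwrite("pics/s4.png",a)
b=cv2.resize(ims[1][140:300,200:400],None,fx=3,fy=3);cv2.imwrite("pics/t4.png",b)
```

```text
[0.50512438 0.13671798 0.31183483] [ 1.56652708e+02 -9.38247038e-02  9.64454657e+01] [-22.37986985  19.27629103  -2.85276872 123.16415146  28.28176637
  17.21508967  45.93057269] 7.85 0.06541053356976258
```

View pics/s4.png

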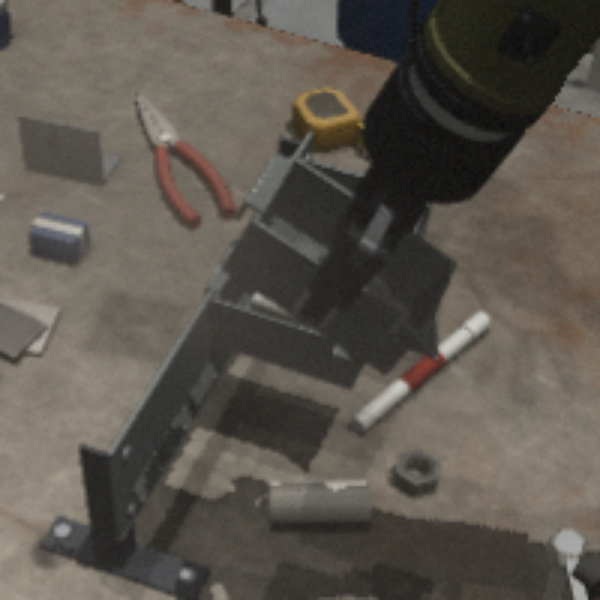

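View pics/t4.png

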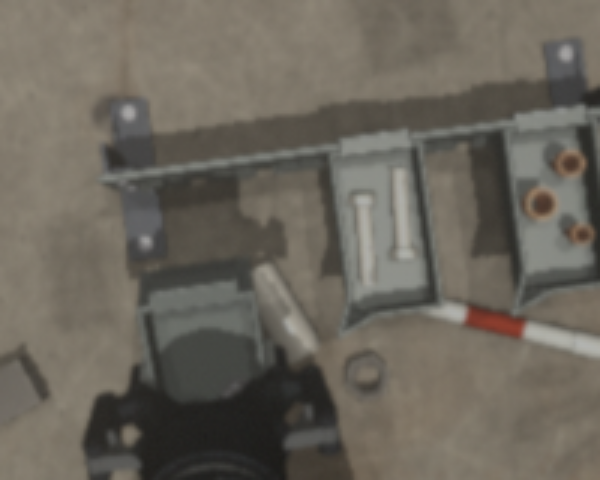

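Front-down tilt is about 25° and no nut shows in the visible rear, so they should be at the front wall. Now the left side goes down, about the bin's own long axis.

Emit:
{"method": "arm_command", "body": {
  "targets": [
    [[0, 0, 0], [-0.036, -0.004, -0.017]],
    [[0, 0, 0], [-0.08, -0.009, -0.037]],
    [[0, 0, 0], [-0.125, -0.014, -0.058]],
    [[0, 0, 0], [-0.17, -0.019, -0.079]],
    [[0, 0, 0], [-0.215, -0.024, -0.1]],
    [[0, 0, 0], [-0.26, -0.029, -0.122]],
    [[0, 0, 0], [-0.3, -0.034, -0.141]],
    [[0, 0, 0], [-0.3, -0.034, -0.141]]
  ]
}}

```text
time_s: 8.75
ee_pos: [0.506, 0.1392, 0.3116]
orientation: [155.3, 17.1, 88.3]
wrist_force: [-0.3, 0.9, -1.9]
opening: 0.0651
```

Run:
```python
from h import *
s=state();print(s['ee_pos'],s['orientation'],s['qpos'],s['time_s'],s['opening'])
```

```text
[0.5059537  0.13917624 0.31160508] [155.33392533  17.06640681  88.2840646 ] [-47.85354983  24.48480899  15.42101791 119.27695231  41.86920688
  32.72898445  22.78984109] 8.75 0.0651347075701883
```

Emit:
{"method": "arm_command", "body": {
  "targets": [
    [[0, 0, 0], [-0.036, -0.004, -0.017]],
    [[0, 0, 0], [-0.08, -0.009, -0.037]],
    [[0, 0, 0], [-0.125, -0.014, -0.058]],
    [[0, 0, 0], [-0.17, -0.019, -0.079]],
    [[0, 0, 0], [-0.215, -0.024, -0.1]],
    [[0, 0, 0], [-0.26, -0.029, -0.122]],
    [[0, 0, 0], [-0.3, -0.034, -0.141]],
    [[0, 0, 0], [-0.3, -0.034, -0.141]],
    [[0, 0, 0], [-0.3, -0.034, -0.141]]
  ]
}}

```text
time_s: 9.65
ee_pos: [0.5061, 0.1389, 0.3114]
orientation: [151.0, 33.8, 78.3]
wrist_force: [0.2, -0.8, -2.2]
opening: 0.0653
```

Run:
```python
from h import *
from scipy.spatial.transform import Rotation as R
s=state();print(s['ee_pos'],s['orientation'],s['qpos'],s['time_s'],s['opening'])
ims=[get_image(n)[0][:,:,::-1] for n in("scene","top")]
cv2.imwrite("pics/s5f.png",ims[0]);cv2.imwrite("pics/t5.png",ims[1])
a=cv2.resize(ims[0][80:280,200:400],None,fx=3,fy=3);cv2.imwrite("pics/s5.png",a)
print(look_for("scene","nut_1"),look_for("scene","pour_corner"),look_for("scene","beak_tip"))
```

```text
[0.50613178 0.13890532 0.31138174] [151.04228588  33.82420601  78.27413009] [-57.8970094   33.82186335  20.53430859 112.82930698  43.22957627
  50.15189194  14.42164604] 9.65 0.06534105139518781
[] [{'at': [291.2, 165.1], 'p': 0.69}] [{'at': [288.1, 169.7], 'p': 0.66}]
```

View pics/s5.png

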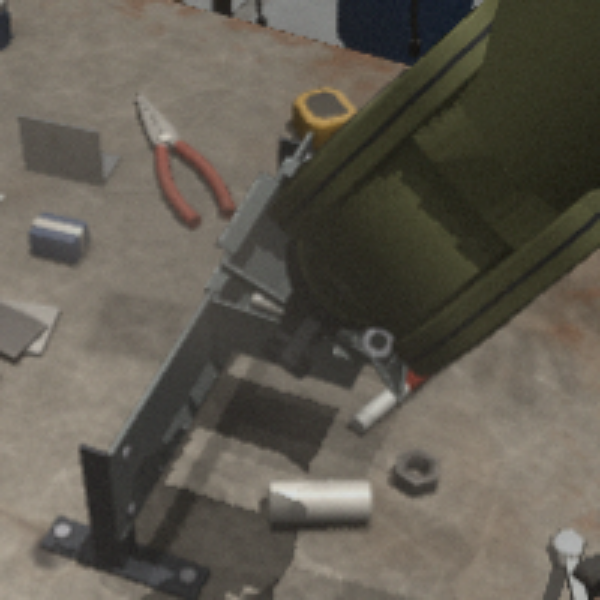

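View pics/s5f.png

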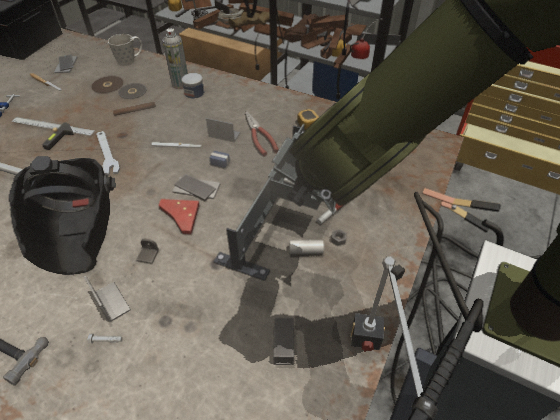

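View pics/t5.png

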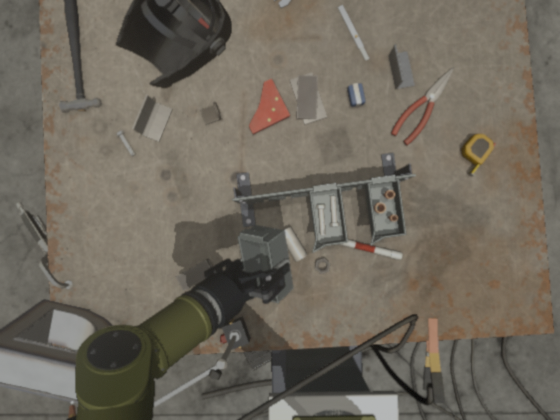

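```bash
cat >> h.py <<'E'
from scipy.spatial.transform import Rotation as R
# bin pose in tool frame from grasp moment (TCP .5746 .1365 .1211, rpy 179.8,-.1,96.4)
_Rt0=R.from_euler('xyz',[179.8,-.1,96.4],degrees=True); _Rb0=R.from_euler('xyz',[0,-2,6.4],degrees=True)
_t0=np.array([.5746,.1365,.1211]); _b0=np.array([.574,.1357,.105])
def binpose(s):
    Rt=R.from_euler('xyz',s['orientation'],degrees=True)
    return Rt*_Rt0.inv()*_Rb0, s['ee_pos']+Rt.apply(_Rt0.inv().apply(_b0-_t0))
E
python3 - <<'E'
from h import *
np.set_printoptions(precision=3,suppress=True)
s=state();Rb,t=binpose(s);M=Rb.as_matrix()
print("down in bin",M.T@[0,0,-1],"front down",np.degrees(np.arcsin(M[2,0])),"left down",np.degrees(np.arcsin(-M[2,1])))
dh=M[:,2][:2];print("downhill az",np.degrees(np.arctan2(dh[1],dh[0])))
for k,p in dict(beak=(-.071,.044,.049),corner=(-.057,.03,.003),fr=(-.06,-.033,.05),rl=(.06,.033,.05),rr=(.06,-.033,.05),orig=(0,0,0)).items():
    w=Rb.apply(p)+t;print(k,w,proj("scene",w),proj("top",w))
im=cv2.imread("pics/s5f.png");cv2.imwrite("pics/s5c.png",cv2.resize(im[165:225,280:360],None,fx=9,fy=9,interpolation=cv2.INTER_CUBIC))
im=cv2.imread("pics/t5.png");cv2.imwrite("pics/t5c.png",cv2.resize(im[215:310,210:320],None,fx=6,fy=6,interpolation=cv2.INTER_CUBIC))
E
```

```text
down in bin [-0.425  0.558 -0.712] front down 25.180613114223906 left down 33.93506267795259
downhill az 125.08539619007597
beak [0.435 0.185 0.28 ] [[332.747 212.608]] [[243.934 297.913]]
corner [0.464 0.149 0.261] [[325.904 201.203]] [[263.728 280.758]]
fr [0.431 0.124 0.329] [[351.241 172.816]] [[276.053 303.859]]
rl [0.551 0.19  0.343] [[274.346 166.845]] [[236.283 236.454]]
rr [0.539 0.137 0.38 ] [[294.802 135.312]] [[266.426 243.185]]
orig [0.511 0.129 0.3  ] [[309.109 171.242]] [[273.218 256.982]]
```

View pics/s5c.png

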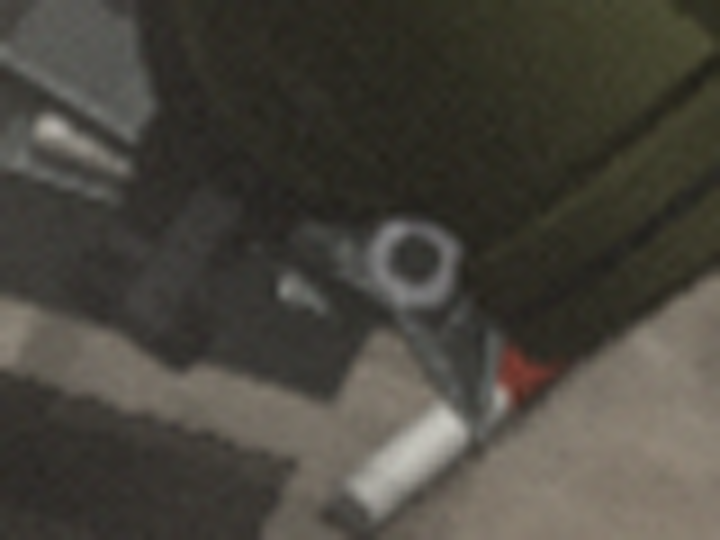

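View pics/t5c.png

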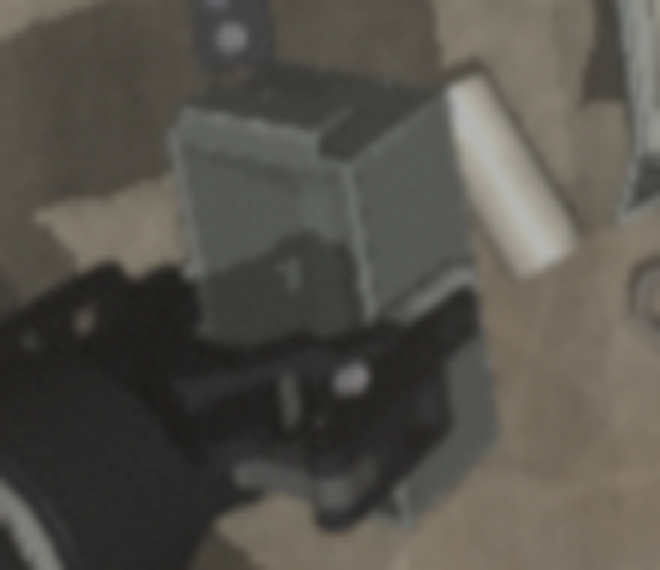

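Run:
```python
from h import *
np.set_printoptions(precision=2,suppress=True)
s=state();Rb,t=binpose(s)
def clear(p,dirn):
    # p,d in bin frame, march
    a=np.arange(.002,.6,.001);q=p+a[:,None]*dirn
    x,y,z=q.T
    cut=(x<-.04)&(y>.013)
    walls=(((abs(y)>.030)&(abs(y)<.033)&(abs(x)<.06))|((abs(x)>.057)&(abs(x)<.06)&(abs(y)<.033)))&(z<np.where(cut,.032,.05))&(z>0)
    fing=(abs(x)<.014)&(abs(y)>.03)&(abs(y)<.06)&(z>0)&(z<.1)
    hand=(z>.075)&(z<.14)&(abs(x)<.045)&(abs(y)<.06)|(z>.13)&(z<.35)&(np.hypot(x,y)<.06)
    return not (walls|fing|hand).any()
cands={'front':(-.046,-.002),'left':(-.025,.02)}
for n in("scene","top"):
    o=calibration(n)['cam_to_world'][:3,3]
    for yaw in range(-90,91,15):
        for dx,dy in((0,0),(0,.15),(0,-.15)):
            Rz=R.from_euler('z',yaw,degrees=True)*Rb;pos=t+[dx,dy,0]
            out=[]
            for k,(cx,cy) in cands.items():
                c=0
                for ox,oy in((0,0),(.008,0),(-.008,0),(0,.008),(0,-.008)):
                    p=np.array([cx+ox,cy+oy,.0135]);w=Rz.apply(p)+pos;d=o-w;d/=np.linalg.norm(d)
                    c+=clear(p,Rz.inv().apply(d))
                out.append(c)
            if max(out)>=3: print(n,yaw,dx,dy,out)
```

```text
scene -90 0 0 [0, 4]
scene -90 0 -0.15 [0, 3]
scene -75 0 0 [0, 5]
scene -75 0 0.15 [0, 3]
scene -75 0 -0.15 [0, 5]
scene -60 0 0 [1, 4]
scene -60 0 0.15 [3, 1]
scene -60 0 -0.15 [1, 5]
scene -45 0 0 [4, 1]
scene -45 0 0.15 [4, 1]
scene -45 0 -0.15 [1, 4]
scene -30 0 0 [3, 0]
scene -30 0 0.15 [3, 0]
scene -30 0 -0.15 [4, 0]
scene 60 0 0 [0, 3]
scene 60 0 -0.15 [4, 1]
scene 75 0 0 [5, 4]
scene 75 0 0.15 [1, 5]
scene 75 0 -0.15 [5, 0]
scene 90 0 0 [4, 0]
scene 90 0 0.15 [5, 5]
top -45 0 0.15 [0, 3]
```

One nut sits in the corner at about (325, 194). The arm hides the other. I'll yaw about the vertical, which leaves the slope unchanged, to see past it.

Emit:
{"method": "arm_command", "body": {
  "targets": [
    [[0, 0, 0], [0, 0, -0.03]],
    [[0, 0, 0], [0, 0, -0.08]],
    [[0, 0, 0], [0, 0, -0.14]],
    [[0, 0, 0], [0, 0, -0.2]],
    [[0, 0, 0], [0, 0, -0.26]],
    [[0, 0, 0], [0, 0, -0.32]],
    [[0, 0, 0], [0, 0, -0.38]],
    [[0, 0, 0], [0, 0, -0.44]],
    [[0, 0, 0], [0, 0, -0.5]],
    [[0, 0, 0], [0, 0, -0.56]],
    [[0, 0, 0], [0, 0, -0.61]],
    [[0, 0, 0], [0, 0, -0.63]]
  ]
}}

```text
time_s: 11.1
ee_pos: [0.5065, 0.1386, 0.3118]
orientation: [151.0, 33.8, 42.0]
wrist_force: [-0.6, -0.9, -1.6]
opening: 0.0654
```

```bash
cat > look.py <<'E'
from h import *
import sys
k=sys.argv[1]
np.set_printoptions(precision=3,suppress=True)
s=state();Rb,t=binpose(s);M=Rb.as_matrix()
print(s['ee_pos'],s['qpos'],s['time_s'],s['opening'])
print("front down",np.degrees(np.arcsin(M[2,0])),"left down",np.degrees(np.arcsin(-M[2,1])))
for n in("scene","top"):
    im,d=get_image(n);im=im[:,:,::-1].copy();cv2.imwrite(f"pics/{n}{k}f.png",im);np.save(f"pics/{n}{k}.npy",d)
    c=proj(n,Rb.apply((-.045,.01,.02))+t)[0].astype(int)
    x0,y0=max(c[0]-45,0),max(c[1]-35,0)
    cv2.imwrite(f"pics/{n}{k}c.png",cv2.resize(im[y0:y0+70,x0:x0+90],None,fx=8,fy=8,interpolation=cv2.INTER_CUBIC))
    print(n,"crop origin",x0,y0,"corner",proj(n,Rb.apply((-.057,.03,.003))+t),"beak",proj(n,Rb.apply((-.071,.044,.049))+t),"frontright",proj(n,Rb.apply((-.06,-.033,.05))+t))
    print(look_for(n,"nut_1"))
E
python3 look.py 6
```

```text
[0.507 0.139 0.312] [-51.15   43.101  23.143  91.172  20.215  75.026  10.762] 11.1 0.06539658234396778
front down 25.18885596802553 left down 33.89507020945644
scene crop origin 271 159 corner [[313.451 206.293]] beak [[303.326 216.221]] frontright [[337.077 187.912]]
[{'at': [312.7, 194.1], 'p': 0.61}]
top crop origin 207 241 corner [[251.546 273.186]] beak [[225.926 275.634]] frontright [[249.232 300.559]]
[]
```

View pics/scene6c.png

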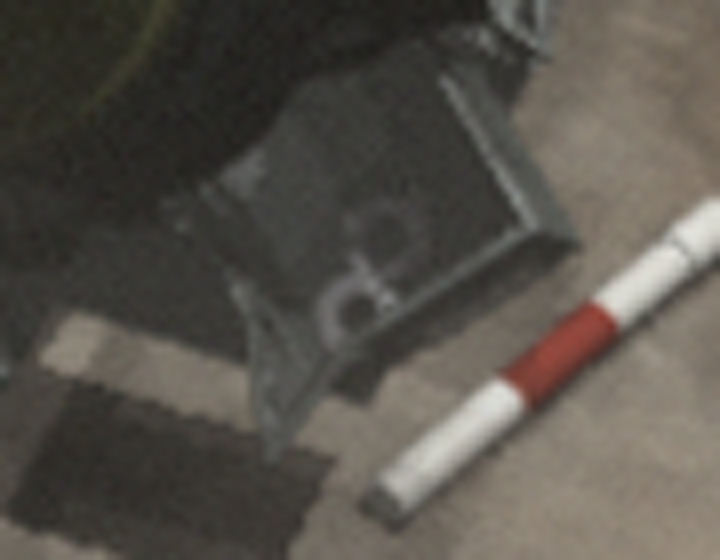

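View pics/scene6f.png

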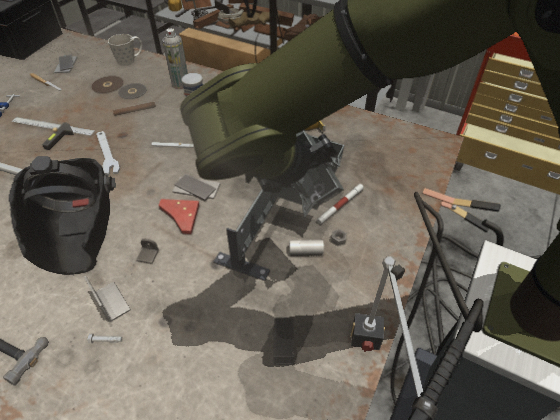

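Both nuts now show through the beak side: one in the corner at about (314, 198), the other touching it at about (319, 188). I'll convert those to bin coordinates.

Run:
```python
from h import *
np.set_printoptions(precision=4,suppress=True)
s=state();Rb,t=binpose(s)
px=np.array([(358,308),(388,237),(275,450),(575,240)])/8.+[271,159]
r,T=ray("scene",px);o=Rb.inv().apply(T[:3,3]-t);d=Rb.inv().apply(r@T[:3,:3].T)
for i,z in enumerate((.013,.013,.049,.05)): print(px[i],o+d[i]*((z-o[2])/d[i,2]))
```

```text
[315.75 197.5 ] [-0.0465  0.0163  0.013 ]
[319.5   188.625] [-0.0363  0.002   0.013 ]
[305.375 215.25 ] [-0.0707  0.0405  0.049 ]
[342.875 189.   ] [-0.0664 -0.04    0.05  ]
```

The second nut leans on the corner nut directly uphill of it. I'll hold for a second and check that nothing creeps.

Emit:
{"method": "arm_command", "body": {
  "targets": [
    [[0, 0, 0], [0, 0, 0]],
    [[0, 0, 0], [0, 0, 0]],
    [[0, 0, 0], [0, 0, 0]],
    [[0, 0, 0], [0, 0, 0]],
    [[0, 0, 0], [0, 0, 0]],
    [[0, 0, 0], [0, 0, 0]],
    [[0, 0, 0], [0, 0, 0]],
    [[0, 0, 0], [0, 0, 0]],
    [[0, 0, 0], [0, 0, 0]],
    [[0, 0, 0], [0, 0, 0]]
  ]
}}

```text
time_s: 12.3
ee_pos: [0.5058, 0.1387, 0.3118]
orientation: [151.0, 33.9, 42.2]
wrist_force: [0.0, 0.0, -2.4]
opening: 0.0655
```

```bash
python3 look.py 7
```

```text
[0.506 0.139 0.312] [-51.222  43.033  23.099  91.332  20.297  74.944  10.781] 12.3 0.06550313264768705
front down 25.150528738186825 left down 33.946591316918
scene crop origin 272 159 corner [[313.883 206.434]] beak [[303.837 216.402]] frontright [[337.545 187.993]]
[{'at': [312.7, 196.5], 'p': 0.61}]
top crop origin 207 241 corner [[251.572 273.648]] beak [[225.952 276.169]] frontright [[249.315 301.029]]
[]
```

View pics/scene7c.png

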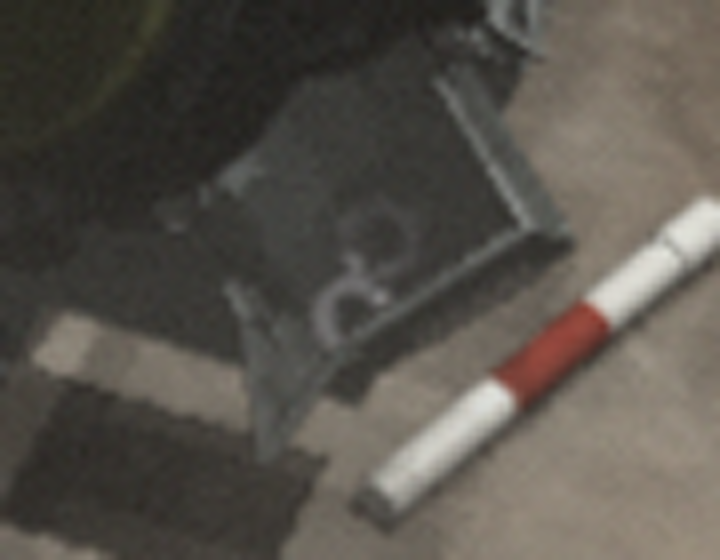

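View pics/top7f.png

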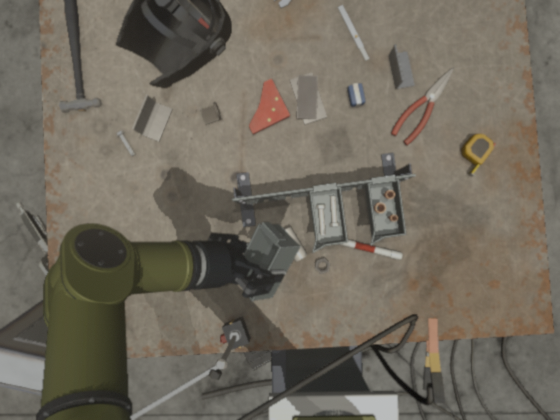

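The nuts didn't move over more than 1 s, apart from the 1 px crop offset. The other two bins are still hanging with their contents. Handing in.

```bash
python3 -c "
from station import *
print(hand_in())"
```

```text
the job is handed in; nothing more can be done
None
```

I lifted the nut bin straight up off the rack edge and moved it forward. I then tipped it front-down 25° and left-down 34°, and I'm holding it there at about 0.31 m (lowest point about 0.26 m). The job was handed in at about 12.5 s.

**Nuts:** both are still in the bin. One is in the corner below the beak, and the other touches it on the uphill side, roughly 33 mm from the corner point. Two pictures 1.2 s apart show neither had moved.

**Grip and load:** the jaws are steady at 65.5 mm and the wrist reads about 2 N, roughly the bin's weight.

**Other bins:** the bolt and cup bins still hang on the rack with their contents.

**Checks that disagreed:**
- The nut detector found only one nut in the tipped view. I confirmed the second by eye in the scene picture.
- The nut positions measured in the bin were off by about 3–7 mm against its known corners, so those figures are approximate.
- I turned the bin about 36° about the vertical so the arm no longer hid the nuts. This didn't change the tilt.

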